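# Flip the red length stop up off the cut-off fence

## Robot

A 6-joint arm with a two-finger parallel gripper is mounted at the origin on the work surface. World frame = base frame: x ahead of the robot, y to its left, z up, the work surface at z = 0. Lengths are in m, angles in rad, forces in N, time in s.
With the tool pointing down it reaches from about 0.3 to 0.875 m from the base axis. Payload 6.4 kg.
Tool frame: the origin (TCP) lies at the very end of the fingers, on their centre line; the grasp point (between the pads) lies ctrl.pinch_z behind it (ctrl.pinch_z is the distance from the TCP to the grasp point, in m); y points along the fingers, z is the direction in which the jaws open and shut, and the axes are right-handed (so a half turn about y gives the same grasp; the last joint's range is limited). The gripper opens to 85 mm and grips with 20 to 120 N. Pads are 22 mm wide; open, the fingers measure 114 mm over their backs; the gripper's body (76 mm by 85 mm) begins 54 mm behind the grasp point. The pads swing forward as they close: fully open they stand 13 mm farther back than shut.
Start: joints at [-1.456, 0.181, 1.607, -0, 1.354, -0.206], TCP at [0.181, -0.546, 0.231] pointing down, gripper open.
Joint ranges: [-2.99, 2.99], [-0.89, 2.07], [0.3, 2.58], [-1.14, 4.28], [0, 2.63], [-3.12, 3.12]. Speed limits (rad/s): [2.57, 2.57, 3.01, 3.14, 3.14, 3.14].

## Interface

Orientations are given as a unit quaternion [w, x, y, z].
In Python, from bench import ctrl gives the robot as it stands.
- The arm moves only by the shell command python3 -m pendant 'ROWS'. ROWS is JSON, one flat list of numbers, 7 for each row, row after row: the shift along the world's x, y, z in m, then the turn, a rotation vector about the world's x, y, z in degrees, then the finger opening in m, from 0 to 0.0854. In form: [tx, ty, tz, rx, ry, rz, hand, tx, ty, tz, rx, ry, rz, hand, ...]. A call has 1 to 12 rows; each row shifts and turns the commanded pose from where the row before left it; what a row does not reach is not made up. A row lasts 1/8 s, in which the tool goes at most 62.5 mm and 10.7 degrees, less where a joint would pass 70% of its speed; a pose out of reach is approached as far as the arm can. A call with a gripper value outside its range is refused whole. The fingers move at their own pace and stop on an object; the grip force is fixed at half the most. Time passes only in rows, so rows that do not move let the fingers close. It gives the time, the measured TCP pose, the force and the opening at its end, in the units of the state.
- ctrl.get_obs(): the state, without advancing time (a new reading comes with each control period).
- ctrl.camera(name): name is "scene" or "top"; returns the picture (384x512x3 uint8, red, green, blue); there is no depth.
- ctrl.camera_info(name): a dict with "fx", "fy", "cx", "cy" (pixels), "k1" (the pictures are not rectified: a ray, as slopes to the right and down, at radius r is drawn at 1 + k1 r^2 times it, then the intrinsics apply), "origin" and "rotation" of the camera in the world. Camera axes: x right, y down, z forward; pixel columns grow to the right and rows downward; lengths in m; the calibration is good to about 2 mm. A picture is of the moment at which its call begins. camera_info takes no time and is no camera call.
- ctrl.hand_in(): hands the job in, once; it reports no verdict.
Trained networks look in the newest picture that a camera, given by its name, has taken for a name from the list of things; names that differ only in an ending like _2 or _b are one class to them, and where a whole thing is asked for, a point or a joint stands for the part that bears it (a point fixed in the world has none). Each returns a list of dicts, best first, with "score" (0 to 1); they miss things now and then, are a little off and sometimes report something else, mostly with a low value. They report only what shows in the picture. A call takes as long as a camera call.
- ctrl.silhouettes(target, camera): "mask" (384x512 bool, what is visible of it) and "bbox" ([left, top, right, bottom] in pixels, round what is visible of it).
The state is a dict: "time_s": time; "q": joint angles; "dq": joint speeds; "joint_efforts": joint torques, N m; "eef_pos": TCP position; "eef_rot": TCP orientation; "wrist_force": force on the tool from outside, world axes, zero at the start; "torque": the same for the moment, N m; "opening": opening from 0.0 (shut) to 1.0 (fully open).
Only numpy, scipy, OpenCV 4.12 (cv2) and the standard library are available. Lean on these libraries where they do the work, as an engineer would, in place of code of your own. Each camera call takes 0.05 s, during which the arm holds its last target.

## Task

The next board is too long for the red stop on the cut-off fence. Swing the red flip stop up and over, past its balance point, so that it stays open on its own, and let go of it. Leave the blue stop down and the yellow stop open, as they are.

Things in the scene. Friction and masses are not known exactly. Their poses are not given: they have to be found in the camera images.
- red_stop (a joint): Free hinge of the red flip stop, one of three alike (red, blue, yellow, any order, 100-160 mm apart) on top of an 88 mm high aluminium fence across the table. Rad: 0 = down, arm level, pointing to the robot's side; grows as the arm swings up and back over the fence; 1.57 = upright, 2.2 = open (limit), leaning away. Below 1.6 it falls shut, beyond 1.7 it falls open and stays. About 1 N to lift.
- red_grip (a point): Centre of the red barrel grip (24 mm diameter, 34 mm long, parallel to fence and hinge) at the arm's free end, 102 mm above the table when down. Own y runs along the barrel; the hinge pin (102 mm above the table) is 85 mm along own x, which is level and points to the fence when down; frame turns with the arm. Pinched from above on its flat ends it turns easily between the fingers.
- blue_stop (a joint): Hinge of the blue stop, same build and values as the red one: it starts down (0) and must stay down. On each stop a coloured plate, 26 mm wide, hangs from the 18 mm wide arm 45 mm from the hinge, down to 56 mm below the arm.
- yellow_stop (a joint): Hinge of the yellow stop, same build and values as the red one: it starts open (2.2, leaning back away from the robot) and must stay open.

How it is judged:
At the end, for the whole second after the job is handed in: The red stop rests open on its own, released and still, at more than 1.95 rad (its limit is 2.2); the blue stop is still down (below 0.2 rad) and the yellow stop still open (above 1.95 rad) (value of joint each of red_stop, yellow_stop above 1.95 rad and velocity of joint red_stop between -0.2 and 0.2 rad/s and value of joint blue_stop below 0.2 rad); the robot touches nothing.
It fails at once if the blue stop was lifted (above 0.6 rad) (value of joint blue_stop above 0.6 rad).
It fails at once if the yellow stop was swung back (below 1.6 rad) (value of joint yellow_stop below 1.6 rad).
It also fails if it takes over 35 s, if anything falls off the work surface, if the arm or the gripper's body presses on something with over 40 N, if the wrist force passes 120 N, or if a joint passes its speed limit or range.

## Working session

There is one attempt and no reset: what is moved stays moved. The work goes in short steps, Python scripts to look and compute and a shell command to move; the robot and the scene stay as the last step left them, time stands still between calls to the robot, and variables do not carry over. Pictures are saved under pics/ and viewed, and the job is handed in when it is done.

```bash
mkdir -p pics; cat > h.py <<'E'
import numpy as np, cv2
from bench import ctrl
def ray(cam,u,v):
    i=ctrl.camera_info(cam); xd=(u-i['cx'])/i['fx']; yd=(v-i['cy'])/i['fy']
    x,y=xd,yd
    for _ in range(20):
        s=1+i['k1']*(x*x+y*y); x,y=xd/s,yd/s
    return np.array(i['origin']),np.array(i['rotation'])@np.array([x,y,1])
def atz(cam,u,v,z):
    o,d=ray(cam,u,v); return o+d*(z-o[2])/d[2]
def tri(c1,p1,c2,p2):
    o,d=ray(c1,*p1);q,e=ray(c2,*p2)
    s=np.linalg.lstsq(np.c_[d,-e],q-o,rcond=None)[0]
    a=o+d*s[0];b=q+e*s[1]; return (a+b)/2,np.linalg.norm(a-b)
E
python3 - <<'E'
from h import *
for c in('top','scene'):
    p=ctrl.camera(c); cv2.imwrite(f'pics/{c}0.png',p[:,:,::-1])
    print(c,ctrl.camera_info(c)['origin'])
    for t in('red_grip','red_stop','blue_stop','yellow_stop'):
        for r in ctrl.silhouettes(t,c)[:2]:
            m=r['mask'];ys,xs=np.nonzero(m);print(c,t,round(r['score'],2),r['bbox'],m.sum(),xs.mean(),ys.mean())
o=ctrl.get_obs();print(o['time_s'],o['eef_pos'],o['eef_rot'],ctrl.pinch_z)
E
```

```text
top [0.48767752 0.00537288 0.79478397]
top red_grip 0.7 [250.6, 154.5, 273.0, 209.4] 645 261.4108527131783 184.67906976744186
top red_stop 0.79 [251.0, 155.4, 267.9, 211.1] 633 261.3617693522907 183.78988941548184
top red_stop 0.67 [183.4, 110.1, 207.6, 154.8] 796 195.77010050251258 131.6859296482412
top blue_stop 0.61 [326.8, 163.7, 344.7, 219.9] 730 335.95616438356166 193.03698630136986
top yellow_stop 0.85 [181.5, 107.8, 210.0, 156.9] 880 195.6818181818182 131.5090909090909
scene [1.03615296 0.27451928 0.49129626]
scene red_grip 0.68 [230.9, 202.8, 281.4, 244.9] 814 258.08230958230956 223.92383292383292
scene red_stop 0.96 [231.3, 205.8, 283.7, 244.7] 773 257.96507115135836 223.41655886157827
scene blue_stop 0.75 [168.1, 180.0, 221.3, 214.7] 689 197.83744557329462 196.30914368650218
scene yellow_stop 0.6 [279.5, 221.9, 325.3, 275.7] 1309 301.81588999236055 246.32543926661575
scene yellow_stop 0.5 [166.1, 180.7, 220.3, 216.2] 681 197.4713656387665 196.3509544787078
0.5 [ 0.18133871 -0.54565372  0.23125711] [ 0.11293916 -0.11295861  0.69805213 -0.69800309] 0.0187
```

View pics/top0.png

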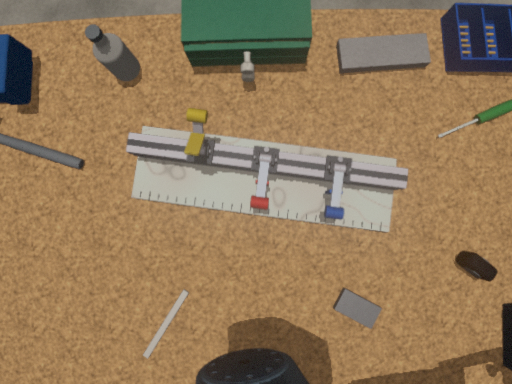

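View pics/scene0.png

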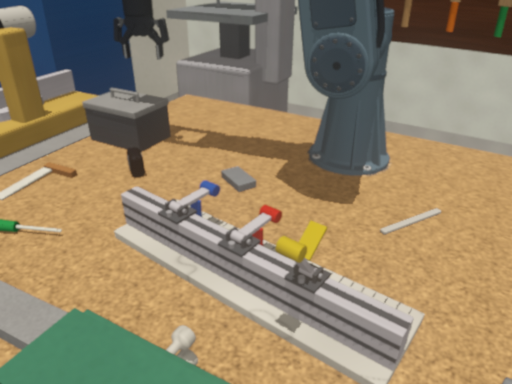

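The top view shows the red grip at (260,202), blue at (334,212), and the yellow grip leaning back at (197,115). The red hinge is near (265,158). I'll measure them precisely next.

```bash
python3 - <<'E'
from h import *
def blob(f,box,col):
    p=cv2.imread(f).astype(int);b,g,r=p[...,0],p[...,1],p[...,2]
    m={'r':(r>120)&(g<70)&(b<80),'b':(b>110)&(r<80)&(g<110)}[col]
    k=np.zeros_like(m);k[box[1]:box[3],box[0]:box[2]]=1;m&=k
    n,l,s,c=cv2.connectedComponentsWithStats(m.astype(np.uint8))
    return [(s[i],c[i].round(1)) for i in range(1,n) if s[i,4]>15]
for a in [('pics/top0.png',(240,190,280,215),'r'),('pics/top0.png',(320,200,350,225),'b'),('pics/scene0.png',(225,195,290,250),'r'),('pics/scene0.png',(165,175,225,220),'b')]: print(a,blob(*a))
print('red',atz('top',260,202.5,.108),'blue',atz('top',334,212.5,.108))
print('redhinge',atz('top',265.5,157,.106),'blueh',atz('top',340,168,.106),'yelh',atz('top',199,145,.106))
print('fence ends',atz('top',128,143,.088),atz('top',406,178,.088))
print(tri('top',(260,202.5),'scene',(270,214)))
print(ctrl.camera_info('top')['rotation'])
E
```

```text
('pics/top0.png', (240, 190, 280, 215), 'r') [(array([257, 205,  10,   4,  19], dtype=int32), array([260.7, 206.5]))]
('pics/top0.png', (320, 200, 350, 225), 'b') [(array([326, 206,  17,  12, 146], dtype=int32), array([334. , 211.9]))]
('pics/scene0.png', (225, 195, 290, 250), 'r') [(array([261, 206,  20,  16, 160], dtype=int32), array([271.9, 213. ])), (array([253, 229,   9,  15,  63], dtype=int32), array([258.5, 235. ]))]
('pics/scene0.png', (165, 175, 225, 220), 'b') [(array([201, 182,  17,  12,  91], dtype=int32), array([209.1, 186.5])), (array([197, 201,   4,  14,  24], dtype=int32), array([198.6, 207.5]))]Traceback (most recent call last):
  File "<stdin>", line 9, in <module>
  File "h.py", line 10, in atz
    o,d=ray(cam,u,v); return o+d*(z-o[2])/d[2]
        ~~~^^^^^^^^^
  File "h.py", line 8, in ray
    return np.array(i['origin']),np.array(i['rotation'])@np.array([x,y,1])
                                 ~~~~~~~~~~~~~~~~~~~~~~~^~~~~~~~~~~~~~~~~~
ValueError: matmul: Input operand 1 has a mismatch in its core dimension 0, with gufunc signature (n?,k),(k,m?)->(n?,m?) (size 3 is different from 4)
```

```bash
python3 - <<'E'
import cv2
p=cv2.imread('pics/top0.png');cv2.imwrite('pics/z1.png',cv2.resize(p[90:240,120:360],None,fx=3.3,fy=3.3,interpolation=cv2.INTER_CUBIC))
p=cv2.imread('pics/scene0.png');cv2.imwrite('pics/z2.png',cv2.resize(p[160:320,120:360],None,fx=3.3,fy=3.3,interpolation=cv2.INTER_CUBIC))
E
```

```text
(no output)
```

View pics/z1.png

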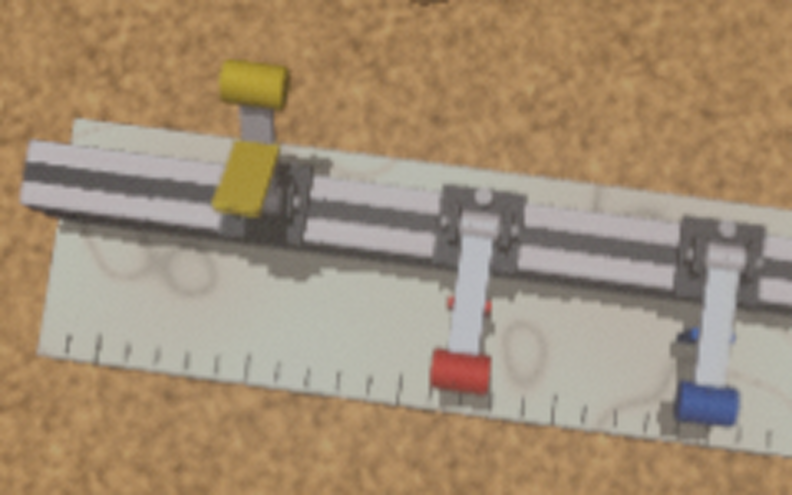

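View pics/z2.png

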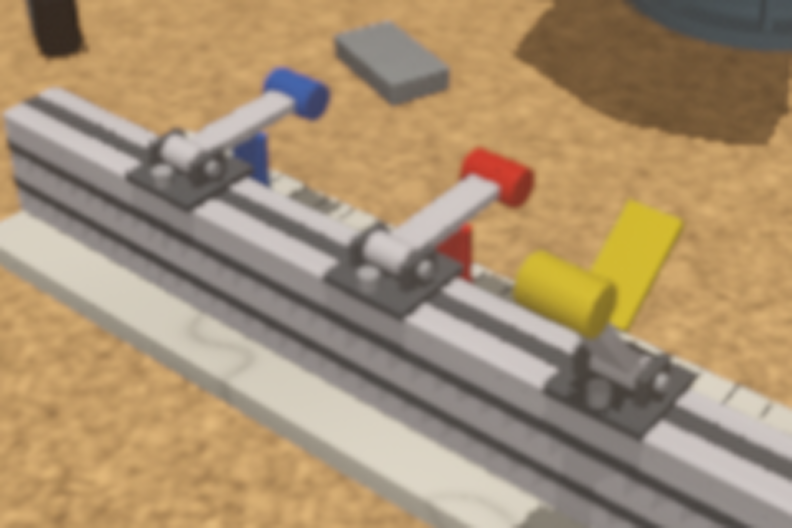

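The zoom gives the red grip centre at top (259.7,202.4) and scene (270.6,213.6), and the red pin at about top (265.8,159). The camera rotation is a quaternion, so I'm fixing the helper.

```bash
sed -i "s/np.array(i\['rotation'\])@/R.from_quat(np.roll(i['rotation'],-1)).as_matrix()@/; 1a from scipy.spatial.transform import Rotation as R" h.py
python3 - <<'E'
from h import *
Z=lambda x,y,oy:(x/3.3+120,y/3.3+oy)
r=Z(461,371,90);b=Z(708,404,90);y=Z(254,85,90)
for n,p,z in(('red',r,.108),('blue',b,.108),('yel',y,.17),('redpin',Z(481,228,90),.104),('bluepin',Z(728,255,90),.104),('yelpin',Z(264,202,90),.104),('e1',(128,143),.088),('e2',(406,178),.088)): print(n,atz('top',*p,z).round(4))
print(tri('top',r,'scene',Z(497,177,160)));print(tri('top',b,'scene',Z(297,94,160)));print(tri('top',y,'scene',Z(565,294,160)))
print(R.from_quat(np.roll(ctrl.get_obs()['eef_rot'],-1)).as_matrix().round(3))
E
```

```text
red [0.5027 0.0076 0.108 ]
blue [ 0.4811 -0.1326  0.108 ]
yel [0.6553 0.1145 0.17  ]
redpin [ 0.5852 -0.0056  0.104 ]
bluepin [ 0.5666 -0.148   0.104 ]
yelpin [0.6032 0.1204 0.104 ]
e1 [0.6261 0.2678 0.088 ]
e2 [ 0.5449 -0.2801  0.088 ]
(array([0.50207012, 0.00930008, 0.09960449]), np.float64(0.003713399348158006))
(array([ 0.479869  , -0.13249556,  0.09874686]), np.float64(0.004514385509216446))
(array([0.65522921, 0.1158048 , 0.16844611]), np.float64(0.002337479939361216))
[[-0.949 -0.     0.315]
 [-0.315  0.    -0.949]
 [ 0.    -1.    -0.   ]]
```

```bash
python3 -m pendant '[0.0267,0.046,0,0,0,-2.23,0.0854, 0.0267,0.046,0,0,0,-2.23,0.0854, 0.0267,0.046,0,0,0,-2.23,0.0854, 0.0267,0.046,0,0,0,-2.23,0.0854, 0.0267,0.046,0,0,0,-2.23,0.0854, 0.0267,0.046,0,0,0,-2.23,0.0854, 0.0267,0.046,0,0,0,-2.23,0.0854, 0.0267,0.046,0,0,0,-2.23,0.0854, 0.0267,0.046,0,0,0,-2.23,0.0854, 0.0267,0.046,0,0,0,-2.23,0.0854, 0.0267,0.046,0,0,0,-2.23,0.0854, 0,0,0,0,0,-2.23,0.0854]'
```

```text
time_s: 2.0
eef_pos: [0.4761, -0.0365, 0.2314]
eef_rot: [-0.05, 0.05, 0.706, -0.705]
wrist_force: [-0.1, 0.1, 0.4]
opening: 1.001
```

```bash
python3 -m pendant '[0.013,0.022,0,0,0,0,0.0854, 0.013,0.022,0,0,0,0,0.0854, 0,0,0,0,0,0,0.0854, 0,0,0,0,0,0,0.0854]'
python3 - <<'E'
from h import *
for c in('top','scene'):
    p=ctrl.camera(c); cv2.imwrite(f'pics/{c}1.png',p[:,:,::-1])
o=ctrl.get_obs();M=R.from_quat(np.roll(o['eef_rot'],-1)).as_matrix();print(o['eef_pos'],M.round(3),np.degrees(np.arctan2(M[1,2],M[0,2])))
p=cv2.imread('pics/scene1.png');cv2.imwrite('pics/z3.png',cv2.resize(p[60:300,120:420],None,fx=2.5,fy=2.5,interpolation=cv2.INTER_CUBIC))
E
```

```text
time_s: 2.5
eef_pos: [0.5007, 0.004, 0.2312]
eef_rot: [0.052, -0.051, -0.705, 0.705]
wrist_force: [0.1, -0.4, 0.7]
opening: 1.003
[0.5006936  0.00365691 0.23126917] [[-0.989 -0.    -0.146]
 [ 0.146 -0.    -0.989]
 [ 0.    -1.     0.   ]] -98.42287355692226
```

View pics/z3.png

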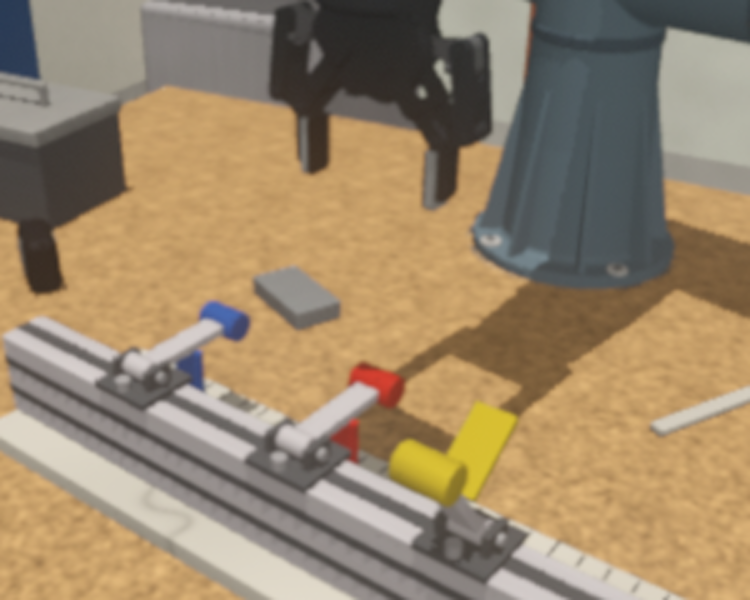

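View pics/top1.png

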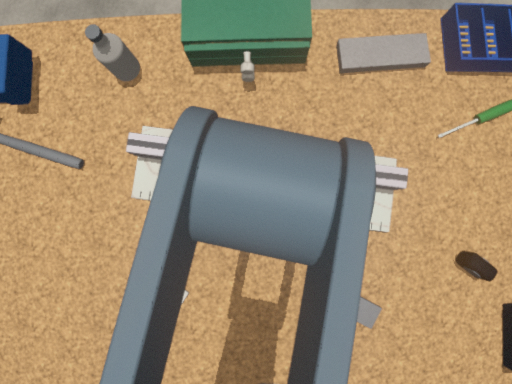

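The scene view shows the open fingers centred over the red grip at zoom pixel (376,385). The jaw axis is parallel to the fence. I'm descending.

```bash
python3 -m pendant '[0.001,0.004,-0.045,0,0,0,0.0854, 0,0,-0.045,0,0,0,0.0854, 0,0,-0.035,0,0,0,0.0854, 0,0,-0.022,0,0,0,0.0854, 0,0,0,0,0,0,0.0854,0,0,0,0,0,0,0.0854]'
python3 - <<'E'
from h import *
p=ctrl.camera('scene'); cv2.imwrite('pics/z4.png',cv2.resize(p[120:300,140:380,::-1],None,fx=3.3,fy=3.3,interpolation=cv2.INTER_CUBIC))
E
```

```text
time_s: 3.35
eef_pos: [0.5027, 0.0078, 0.0854]
eef_rot: [0.051, -0.052, -0.705, 0.705]
wrist_force: [0.8, -0.0, 1.1]
opening: 1.0
```

View pics/z4.png

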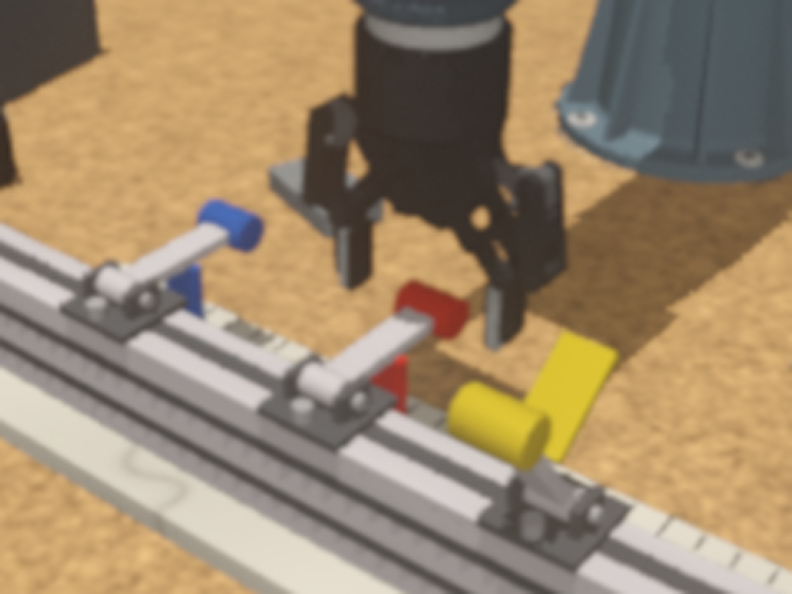

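The fingers straddle the red barrel at zoom (432,308), with tips at (355,287) and (500,345). I'm closing.

```bash
python3 -m pendant '[0,0,-0.002,0,0,0,0.026, 0,0,0,0,0,0,0.026, 0,0,0,0,0,0,0.026, 0,0,0,0,0,0,0.026, 0,0,0,0,0,0,0.026, 0,0,0,0,0,0,0.026]'
python3 - <<'E'
from h import *
p=ctrl.camera('scene'); cv2.imwrite('pics/z5.png',cv2.resize(p[120:300,140:380,::-1],None,fx=3.3,fy=3.3,interpolation=cv2.INTER_CUBIC))
n=np.array([.989,-.146])
prev=0
for t in np.arange(.2,2.11,.2):
  f=lambda a:(.085*(1-np.cos(a)),.085*np.sin(a))
  d=np.subtract(f(t),f(prev));prev=t;print(round(t,1),(d[0]*n).round(4),d[1].round(4))
E
```

```text
time_s: 4.15
eef_pos: [0.5026, 0.011, 0.0833]
eef_rot: [-0.052, 0.052, 0.707, -0.704]
wrist_force: [-0.5, 12.3, 8.6]
opening: 0.386
0.2 [ 0.0017 -0.0002] 0.0169
0.4 [ 0.005  -0.0007] 0.0162
0.6 [ 0.008  -0.0012] 0.0149
0.8 [ 0.0108 -0.0016] 0.013
1.0 [ 0.0131 -0.0019] 0.0105
1.2 [ 0.015  -0.0022] 0.0077
1.4 [ 0.0162 -0.0024] 0.0045
1.6 [ 0.0167 -0.0025] 0.0012
1.8 [ 0.0166 -0.0025] -0.0022
2.0 [ 0.0159 -0.0023] -0.0055
```

View pics/z5.png

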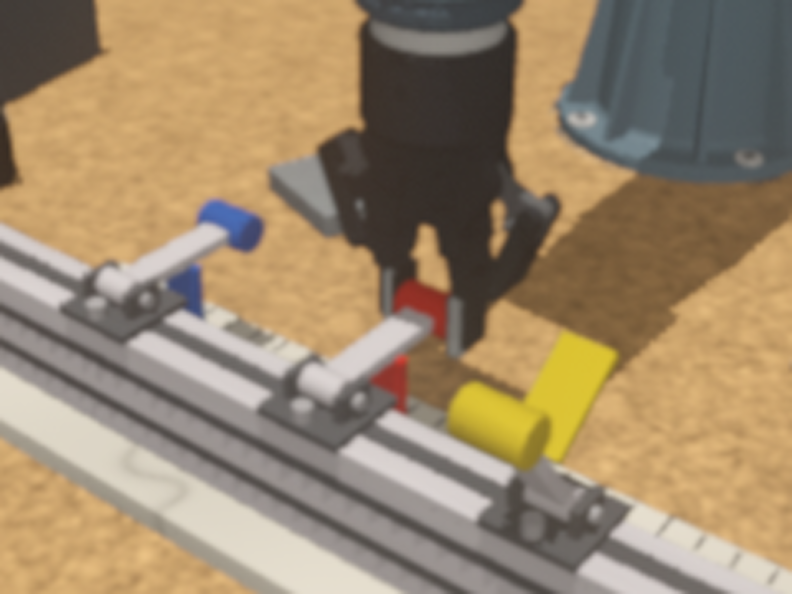

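The barrel is pinched on its ends, opening about 33 mm. I'll relieve the 3 mm sideways offset and start the arc.

```bash
python3 -m pendant '[0,0.003,0,0,0,0,0.026, 0.0017,-0.0002,0.0169,0,0,0,0.026, 0.005,-0.0007,0.0162,0,0,0,0.026, 0.008,-0.0012,0.0149,0,0,0,0.026, 0.0108,-0.0016,0.013,0,0,0,0.026, 0,0,0,0,0,0,0.026]'
python3 - <<'E'
from h import *
p=ctrl.camera('scene'); cv2.imwrite('pics/z6.png',cv2.resize(p[80:300,140:400,::-1],None,fx=2.7,fy=2.7,interpolation=cv2.INTER_CUBIC))
E
```

```text
time_s: 4.95
eef_pos: [0.5277, 0.0073, 0.1441]
eef_rot: [0.052, -0.051, -0.705, 0.705]
wrist_force: [-6.0, -2.9, 1.2]
opening: 0.387
```

View pics/z6.png

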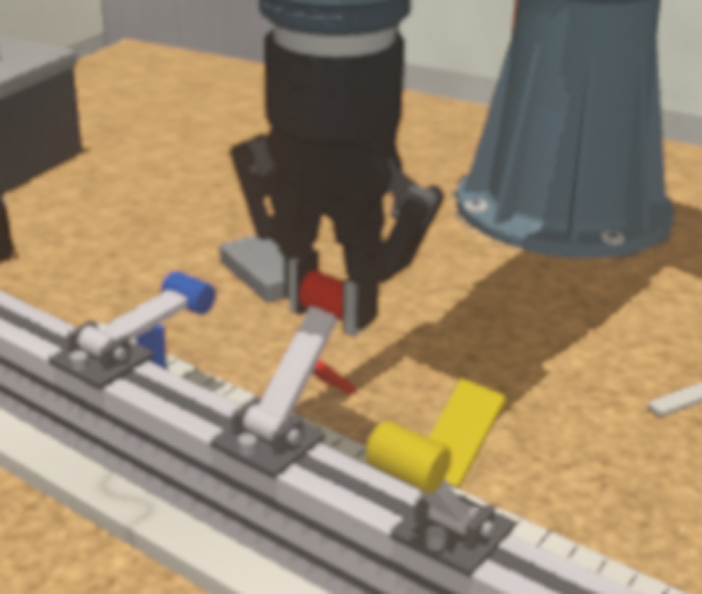

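The red arm is lifting cleanly: grip at zoom (323,293), low force, blue and yellow clear. I'm continuing over the top.

```bash
python3 -m pendant '[0.0131,-0.0019,0.0105,0,0,0,0.026, 0.015,-0.0022,0.0077,0,0,0,0.026, 0.0162,-0.0024,0.0045,0,0,0,0.026, 0.0167,-0.0025,0.0012,0,0,0,0.026, 0.0166,-0.0025,-0.0022,0,0,0,0.026, 0.0159,-0.0023,-0.0055,0,0,0,0.026, 0,0,0,0,0,0,0.026, 0,0,0,0,0,0,0.026]'
python3 - <<'E'
from h import *
p=ctrl.camera('scene'); cv2.imwrite('pics/z7.png',cv2.resize(p[80:300,140:400,::-1],None,fx=2.7,fy=2.7,interpolation=cv2.INTER_CUBIC))
E
```

```text
time_s: 6.0
eef_pos: [0.622, -0.0072, 0.161]
eef_rot: [0.051, -0.052, -0.705, 0.706]
wrist_force: [-2.5, -5.5, 3.0]
opening: 0.383
```

View pics/z7.png

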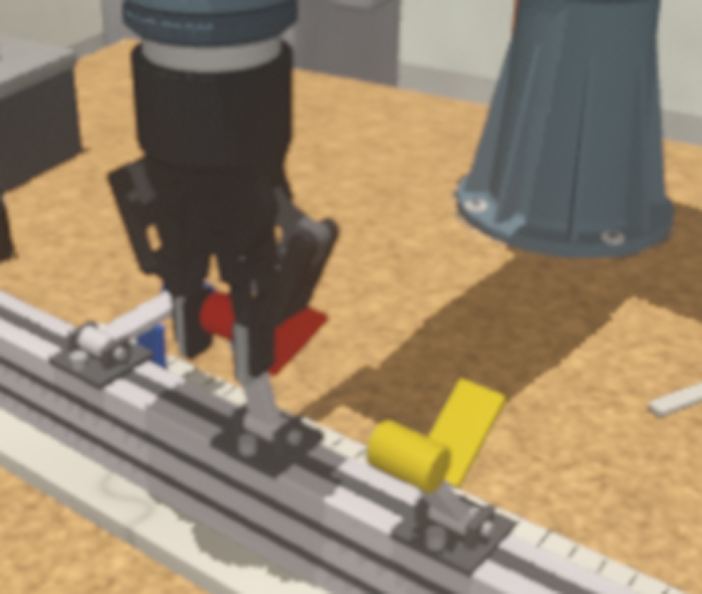

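The red arm now leans back past upright: grip x is 0.622 against the pin's 0.586, about 2.0 rad. I'm releasing and then going straight up.

```bash
python3 -m pendant '[0,0,0,0,0,0,0.075, 0,0,0,0,0,0,0.075, 0,0,0,0,0,0,0.075, 0,0,0,0,0,0,0.075, 0,0,0,0,0,0,0.075, 0,0,0.02,0,0,0,0.075, 0,0,0.04,0,0,0,0.075, 0,0,0.04,0,0,0,0.075, -0.03,0,0.03,0,0,0,0.075, -0.05,0,0,0,0,0,0.075, -0.05,0,0,0,0,0,0.075, 0,0,0,0,0,0,0.075]'
python3 - <<'E'
from h import *
p=ctrl.camera('scene'); cv2.imwrite('pics/z8.png',cv2.resize(p[80:300,140:400,::-1],None,fx=2.7,fy=2.7,interpolation=cv2.INTER_CUBIC))
E
```

```text
time_s: 7.55
eef_pos: [0.4885, -0.0057, 0.2909]
eef_rot: [0.051, -0.052, -0.705, 0.705]
wrist_force: [1.1, 0.4, 0.5]
opening: 0.88
```

View pics/z8.png

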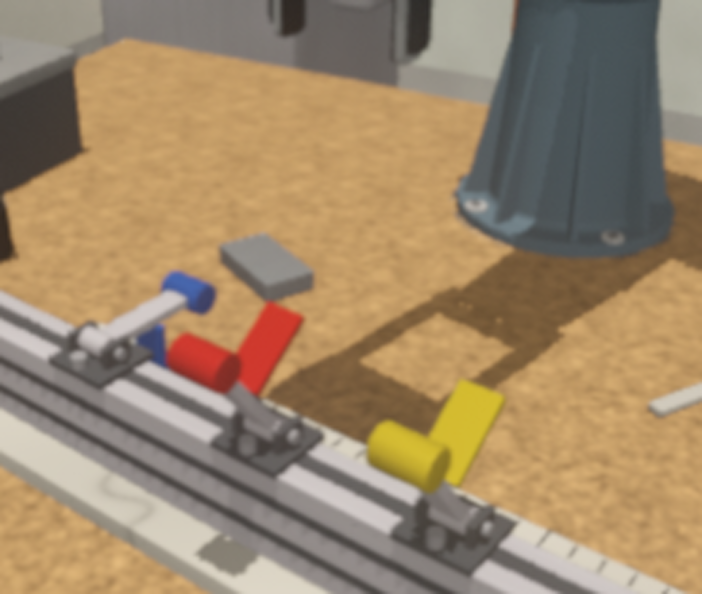

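Red at zoom (204,362) is now in the same open pose as yellow at (408,455). Blue is down, and the gripper is well clear above. A quick numeric check, then I hand in.

```bash
python3 -m pendant '[0,0,0,0,0,0,0.075, 0,0,0,0,0,0,0.075, 0,0,0,0,0,0,0.075, 0,0,0,0,0,0,0.075]'
python3 - <<'E'
from h import *
p=ctrl.camera('scene')
a=cv2.imread('pics/z8.png'); b=cv2.resize(p[80:300,140:400,::-1],None,fx=2.7,fy=2.7,interpolation=cv2.INTER_CUBIC)
print('diff in stop region',cv2.absdiff(a,b)[250:].max())
o,d=ray('scene',204/2.7+140,362/2.7+80); s=(.171-o[2])/d[2]; print('red grip at z .171',(o+s*d).round(4))
ctrl.hand_in()
E
```

```text
time_s: 8.1
eef_pos: [0.4913, -0.0062, 0.2892]
eef_rot: [-0.052, 0.051, 0.705, -0.705]
wrist_force: [-0.6, 0.2, -0.0]
opening: 0.875
diff in stop region 59
red grip at z .171 [ 0.6378 -0.0079  0.171 ]
the job is handed in; nothing more can be done
```

I pinched the red grip on its flat ends, swung the stop over its hinge to about 2.0 rad, opened the fingers and backed off upwards. I handed the job in at about 8.1 s.

**Last picture:** The red stop leans open in the same pose as the yellow one, the blue stop is still down, and the gripper is well clear. Wrist force is about 0.

**Red grip position:** Measured at about (0.638, -0.008), assuming a height of 0.171 m. At the 2.2 rad limit it should be at (0.635, -0.013), which agrees to within about 6 mm.

**Check that failed:** I compared two pictures half a second apart to confirm that nothing was moving. They were not identical in the stop region: the largest pixel difference was 59. The arm was still settling by about 3 mm, so I take this to be its moving shadow. I did not look at the second picture before handing in, so stillness is not confirmed separately.

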